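# Raise the sample hood's window to the height marker

## Task

With the fingertips, push the sample hood's sliding window up from beneath its lip until the yellow top of the lip is level with the top of the orange height marker on the post, and leave it standing there. Only push from below: do not pinch the lip, touch its yellow top or lean on the glass, and leave the marker, tube rack, bottle and tip box where they are.

Things in the scene. Friction and masses are not known exactly. Their poses are not given: they have to be found in the camera images.
- hood: Bench-top sample hood, fixed: white base 240 x 440 mm, 30 mm thick; two aluminium posts 36 x 36 mm, 520 mm high, at y = +-195 mm of the hood; green beam on top, clear side walls, open back. Origin on the bench in the plane of the window, midway between the posts; x axis points level into the hood, away from the user and square to the window, y to the user's left, z up.
- sash (a joint): Height of the sliding window in m above its lowest position, range 0 to 0.18, growing upward. The window moves straight up and down and is counterweighted with some friction: it needs about 3 to 6 N to move either way and stays where it is left.
- lip_top (a point): Middle of the front upper edge of the window's lip. The lip is a level ledge sticking out 45 mm from the pane towards the user, its front 48 mm before the hood's origin plane; 260 mm wide, centred, 18 mm thick from black underside to yellow top. Beneath its front is open space to the bench; 18 mm further in the hood's base (30 mm high) begins, at the pane a sill 65 mm high. Axes as the hood's.
- lip_under (a point): Middle of the lip's front lower edge, 18 mm straight below lip_top; the black rubber strip covers the whole underside from here back to the pane and is the place to push. The clear pane, 326 mm wide and 168 mm high, rises from the height of lip_top; it is not to be leaned on. Axes as the hood's.
- marker_top (a point): Top face of the orange height marker, at its end nearest the user: a level pointer 36 x 50 mm, 6 mm thick, sticking out of the right-hand post (hood y -202 to -152 mm) to 54 mm before the hood's origin plane; a clip 30 mm high holds it on the post. The lip passes beside it, 22 mm clear of it. Axes as the hood's.
- tube_rack: White and purple tube rack, 84 x 124 mm, 50 mm high (caps to 56 mm), loose on the bench in front of the hood to one side. Origin at the centre of its underside. Bystander.
- reagent_bottle: Amber bottle with blue cap, 60 mm across, 110 mm high, loose on the bench in front of the hood to the other side. Origin at the centre of its underside. Bystander.
- tip_box: Blue and white box of pipette tips, 85 x 120 mm, 58 mm high, loose on the hood's base behind the window. Origin at the centre of its underside. Bystander.

How it is judged:
By the outcome, as a careful person would: the job done as asked, in the order asked, and still so for the second after the job is handed in, with the robot touching nothing.
It also fails if it takes over 40 s, if anything falls off the work surface, if the arm or the gripper's body presses on something with over 40 N, if the wrist force passes 120 N, or if a joint passes its speed limit or range.

## Robot

A 7-joint arm with a two-finger parallel gripper is mounted at the origin on the work surface. World frame = base frame: x ahead of the robot, y to its left, z up, the work surface at z = 0. Lengths are in m, angles in rad, forces in N, time in s.
With the tool pointing down it reaches from about 0.4 to 0.875 m from the base axis. Payload 19.3 kg.
Tool frame: the origin (TCP) lies midway between the tips of the shut fingers; the grasp point (between the pads) lies 19 mm behind it; x points along the fingers, y is the direction in which the jaws open and shut, and the axes are right-handed (so a half turn about x gives the same grasp; the last joint's range is limited). The gripper opens to 85 mm and grips with 20 to 120 N. Pads are 22 mm wide; open, the fingers measure 114 mm over their backs; the gripper's body (76 mm by 85 mm) begins 54 mm behind the grasp point. The pads swing forward as they close: fully open they stand 13 mm farther back than shut.
Start: joints at [-1.189, 0.521, -0.036, 1.599, 0.021, 1.021, -0.113], TCP at [0.273, 0.562, 0.231] pointing down, gripper open.
Joint ranges: [-2.91, 2.91], [-0.3, 2.13], [-1.5, 1.42], [0.17, 2.43], [-1.26, 4.41], [0.16, 1.93], [-2.52, 2.52]. Speed limits (rad/s): [1.89, 1.89, 2.39, 2.39, 3.01, 3.01, 3.01].

## Interface

Orientations are given as [roll, pitch, yaw] about the fixed x, y, z axes, in that order (R = Rz(yaw) Ry(pitch) Rx(roll)).
In Python, from workcell import telemetry, vision, workorder gives the robot as it stands. The module is installed in compiled form; this text tells all that it offers.
- The arm moves only by the tool play_rows, never from a script. Its argument "deltas" is a list of rows, each a list of 7 numbers: the shift along the world's x, y, z in mm, then the turn, a rotation vector about the world's x, y, z in degrees, then the finger opening in mm, from 0 to 85.4. In form: [[x, y, z, wx, wy, wz, jaw], ...]. A call has 1 to 8 rows; each row shifts and turns the commanded pose from where the row before left it; what a row does not reach is not made up. A row lasts 1/8 s, in which the tool goes at most 62.5 mm and 10.7 degrees, less where a joint would pass 70% of its speed; a pose out of reach is approached as far as the arm can. A call with a gripper value outside its range is refused whole. The fingers move at their own pace and stop on an object; "grip_force" is the grip in N (left out, the last holds). Time passes only in rows, so rows that do not move let the fingers close. It gives the time, the measured TCP pose, the force and the opening at its end, in the units of the state.
- telemetry.observe(): the state, without advancing time (a new reading comes with each control period).
- vision.grab_frame(name): name is "scene" or "top" or "wrist"; returns the picture (384x512x3 uint8, red, green, blue); there is no depth.
- vision.camera_info(name): a dict with "mtx" (3x3 intrinsics, pixels), "rvec" (rotation vector, rad) and "tvec" (3), from world to camera coordinates, as OpenCV has them. Camera axes: x right, y down, z forward; pixel columns grow to the right and rows downward; lengths in m; the calibration is good to about 2 mm. A picture is of the moment at which its call begins: read the wrist's pose just before it. camera_info takes no time and is no camera call; for the wrist camera it gives the pose at the moment of the call.
- workorder.job_done(): hands the job in, once; it reports no verdict.
The state is a dict: "clock": time; "qpos": joint angles; "qd": joint speeds; "joint_efforts": joint torques, N m; "position": TCP position; "tool_rot": TCP orientation; "force": force on the tool from outside, world axes, zero at the start; "moment": the same for the moment, N m; "grip_width": finger opening in m.
Only numpy, scipy, OpenCV 4.12 (cv2) and the standard library are available. Lean on these libraries where they do the work, as an engineer would, in place of code of your own. Each camera call takes 0.05 s, during which the arm holds its last target. There are 200 camera calls.

## Working session

There is one attempt and no reset: what is moved stays moved. The work goes in short steps, Python scripts to look and compute and a tool call to move; the robot and the scene stay as the last step left them, time stands still between calls to the robot, and variables do not carry over. Pictures are saved under pics/ and viewed, about 8 in all and at most 12, crops included, and the job is handed in when it is done.

Besides the shell and the picture viewer there is one more tool, called after "Request:" as name(argument=value, ...), one argument or row to a line, values as JSON. play_rows: Moves the arm, as the interface text tells. Its arguments: {"type":"object","properties":{"deltas":{"type":"array","items":{"type":"array","items":{"type":"number"}}},"grip_force":{"type":"number"}},"required":["deltas"]}

```bash
mkdir -p pics && cat > h.py <<'E'
import numpy as np,cv2
from workcell import telemetry,vision,workorder
def save(n,f,crop=None,s=1):
    im=vision.grab_frame(n); cv2.imwrite(f'pics/{f}_full.png',im[:,:,::-1])
    return im
def crop(src,dst,x0,y0,x1,y1,s):
    im=cv2.imread(f'pics/{src}_full.png')[y0:y1,x0:x1]; cv2.imwrite(f'pics/{dst}.png',cv2.resize(im,None,fx=s,fy=s,interpolation=cv2.INTER_CUBIC))
def cam(n):
    c=vision.camera_info(n); return np.array(c['mtx'],float),np.array(c['rvec'],float).ravel(),np.array(c['tvec'],float).ravel()
def proj(n,P):
    K,r,t=cam(n); return cv2.projectPoints(np.array(P,float).reshape(-1,3),r,t,K,None)[0].reshape(-1,2)
def ray(n,uv):
    K,r,t=cam(n); R=cv2.Rodrigues(r)[0]; d=R.T@np.linalg.inv(K)@np.array([*uv,1.]); return -R.T@t,d
def onz(n,uv,z):
    o,d=ray(n,uv); return o+d*(z-o[2])/d[2]
E
python3 - <<'E'
from h import *
a=save('scene','s1');b=save('top','t1')
for n in('scene','top'):
    o,d=ray(n,(256,192));print(n,o,d,cam(n)[0])
cv2.imwrite('pics/st.png',cv2.resize(np.vstack([a,b])[:,:,::-1],None,fx=.78,fy=.78,interpolation=cv2.INTER_AREA))
print(telemetry.observe())
E
```

```text
scene [ 1.26621828 -0.04202881  0.68599567] [-0.77099851  0.04957008 -0.63492726] [[372.34206787   0.         257.09901466]
 [  0.         372.34206787 190.34286951]
 [  0.           0.           1.        ]]
top [0.54228377 0.00582514 1.34135233] [ 0.06951822  0.00416981 -0.99785644] [[453.79240261   0.         246.45415722]
 [  0.         453.79240261 197.07630146]
 [  0.           0.           1.        ]]
{'clock': 0.1, 'qpos': array([-1.18923772,  0.52198413, -0.03630058,  1.59993687,  0.02122801,
        1.02110376, -0.11281359]), 'qd': array([-0.00113304, -0.00342861, -0.00064835, -0.00244774, -0.00010868,
       -0.00149593, -0.00031411]), 'joint_efforts': array([ 2.10933256e-03, -9.28490710e+01,  1.98339298e+00, -3.70530117e+01,
        1.81324087e-02,  5.39156361e-03,  2.37860428e-05]), 'position': array([0.27276374, 0.56200643, 0.23077013]), 'tool_rot': array([-1.46533883,  1.56974954, -1.9171309 ]), 'force': array([ 0.4787193 , -0.52461027,  0.63536073]), 'moment': array([ 0.03348128, -0.04980107,  0.03155342]), 'grip_width': 0.08500044140309386}
```

View pics/st.png

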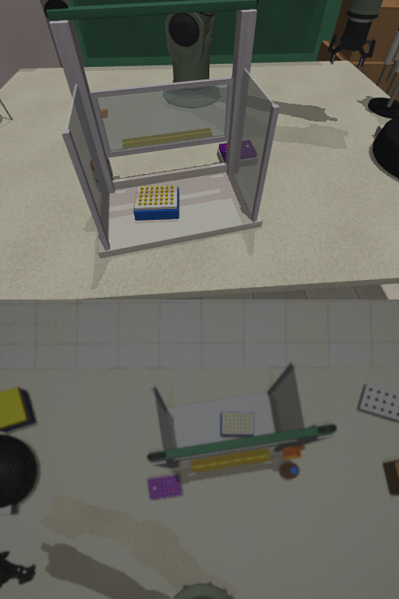

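The scene view looks from behind the hood, and the yellow lip is visible through it. The top view shows the lip, the orange marker on the right, the bottle near the marker and the rack on the left. I'll enlarge these next.

```bash
python3 - <<'E'
from h import *
crop('t1','tc',180,70,440,270,3)
crop('s1','sc',70,60,350,260,2.8)
E
```

```text
(no output)
```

View pics/tc.png

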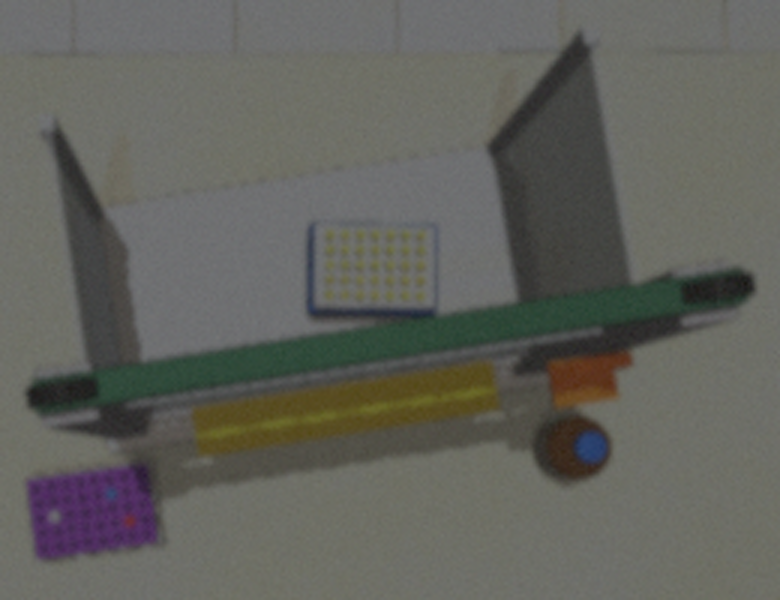

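View pics/sc.png

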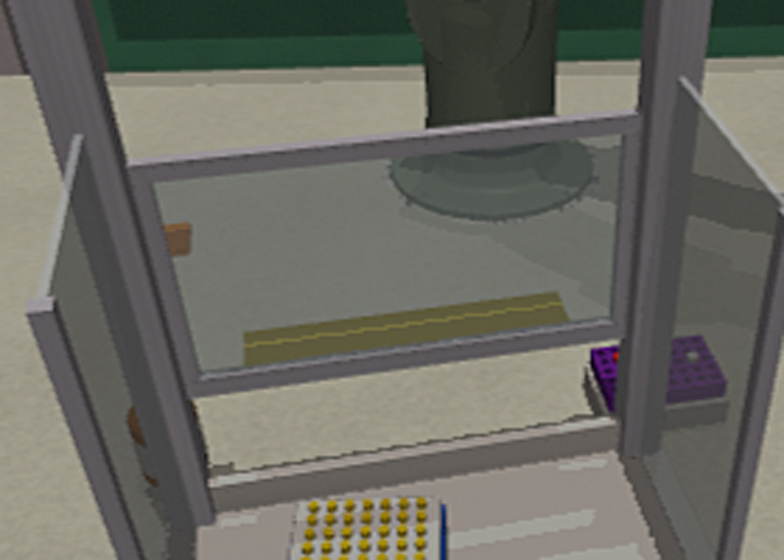

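```bash
cat > fit.py <<'E'
from h import *
from scipy.optimize import least_squares
T=lambda p:np.array(p)/3+[180,70]
S=lambda p:np.array(p)/2.8+[70,60]
obs=[('top',T((200,455)),(-.048,.13),'l'),('top',T((497,408)),(-.048,-.13),'l'),
('scene',S((245,333)),(-.048,-.13),'l'),('scene',S((557,292)),(-.048,.13),'l'),
('top',T((553,405)),(-.054,-.152),'m'),('top',T((618,397)),(-.054,-.202),'m'),
('scene',S((190,224)),(-.054,-.152),'m')]
def W(q,xy,z):
    c,s=np.cos(q[2]),np.sin(q[2]);return [q[0]+c*xy[0]-s*xy[1],q[1]+s*xy[0]+c*xy[1],z]
def f(q):
    return np.concatenate([proj(n,W(q,xy,q[3] if k=='l' else q[4]))[0]-uv for n,uv,xy,k in obs])
if __name__=='__main__':
    r=least_squares(f,[.65,0,.0,.16,.23]);print(r.x.round(4),np.degrees(r.x[2]));print(r.fun.reshape(-1,2).round(1))
    q=r.x
    for xy,z in [((0,.195),.52),((0,-.195),.52),((.21,.22),.03),((.21,-.22),.03)]:
        w=W(q,xy,z);print(xy,(proj('top',w)[0]-[180,70])*3,(proj('scene',w)[0]-[70,60])*2.8)
    for nm,c,z in [('bottle',(590,447),.11),('rackcorner NE',(147,465),.056),('rack SE',(157,542),.056),('box',(372,262),.088)]: print(nm,onz('top',T(c),z))
    from scipy.spatial.transform import Rotation as Ro
    s=telemetry.observe();rp=s['tool_rot'];Rt=Ro.from_euler('xyz',rp).as_matrix();print(Rt.round(2))
    K,rv,t=cam('wrist');Rc=cv2.Rodrigues(rv)[0];print('wrist cam in tool',Rt.T@(-Rc.T@t-s['position']),'\naxes in tool (cols)',(Rt.T@Rc.T).round(2),K[0,0])
E
python3 fit.py
```

```text
[ 0.6147 -0.0846  0.1594  0.1766  0.278 ] 9.133166142001059
[[-0.6  0.2]
 [ 0.9 -0. ]
 [-0.1  0.2]
 [ 0.5  0.1]
 [ 0.5  0.3]
 [ 0.1 -0.4]
 [ 0.5  0. ]]
(0, 0.195) [ 65.11728452 391.79487756] [ 692.98746371 -135.32000353]
(0, -0.195) [704.58909663 290.01907132] [ 20.97924085 -95.46481692]
(0.21, 0.22) [ 69.63624265 208.75764804] [752.34377916 624.74244535]
(0.21, -0.22) [517.02032375 136.60513443] [154.93036561 741.87292582]
bottle [ 0.55559148 -0.31391226  0.11      ]
rackcorner NE [0.53810738 0.08745289 0.056     ]
rack SE [0.46586892 0.07766535 0.056     ]
box [ 0.72611045 -0.12184661  0.088     ]
[[-0.    0.44  0.9 ]
 [-0.    0.9  -0.44]
 [-1.   -0.    0.  ]]
wrist cam in tool [-1.42388052e-01  8.82884704e-05 -8.44579180e-02] 
axes in tool (cols) [[-0.   -0.33  0.95]
 [ 1.   -0.    0.  ]
 [ 0.    0.95  0.33]] 293.8363446565603
```

Request:
play_rows(
  deltas=[
    [20,-44,16,0,0,-5,0],
    [20,-44,16,0,0,-5,0],
    [20,-44,16,0,0,-5,0],
    [20,-44,16,0,0,-5,0],
    [20,-44,16,0,0,-5,0],
    [20,-44,16,0,0,-5,0],
    [0,0,0,0,0,0,0],
  ],
)

```text
clock: 0.98
position: [0.3947, 0.2954, 0.3285]
tool_rot: [1.368, 1.569, 0.386]
force: [-0.1, -0.2, -0.4]
grip_width: -0.0002
```

```bash
cat > st.py <<'E'
from h import *
from scipy.spatial.transform import Rotation as Ro
s=telemetry.observe();print(round(s['clock'],2),'q',s['qpos'].round(3),'p',s['position'].round(4),'F',s['force'].round(1),s['grip_width'].round(4));print(Ro.from_euler('xyz',s['tool_rot']).as_matrix().round(3))
E
python3 st.py
```

```text
Traceback (most recent call last):
  File "st.py", line 3, in <module>
    s=telemetry.observe();print(round(s['clock'],2),'q',s['qpos'].round(3),'p',s['position'].round(4),'F',s['force'].round(1),s['grip_width'].round(4));print(Ro.from_euler('xyz',s['tool_rot']).as_matrix().round(3))
                                                                                                                              ^^^^^^^^^^^^^^^^^^^^^
AttributeError: 'float' object has no attribute 'round'
```

Request:
play_rows(
  deltas=[
    [0,0,0,6.6,5.0,-5.6,0],
    [0,0,0,6.6,5.0,-5.6,0],
    [0,0,0,0,0,0,0],
  ],
)

```text
clock: 1.35
position: [0.3937, 0.2968, 0.3267]
tool_rot: [-2.985, 1.281, 2.121]
force: [-0.3, 0.3, -0.4]
grip_width: -0.0001
```

```bash
sed -i "s/s\['grip_width'\].round(4)/round(s['grip_width'],4)/" st.py; python3 st.py
```

```text
1.35 q [-0.729  0.224  0.185  1.84  -0.37   1.111  0.016] p [0.3937 0.2968 0.3267] F [-0.3  0.3 -0.4] -0.0001
[[-0.149  0.92   0.362]
 [ 0.243  0.389 -0.888]
 [-0.958 -0.044 -0.282]]
```

```bash
cat > tgt.py <<'E'
import sys
from h import *
from scipy.spatial.transform import Rotation as Ro
# usage: yaw pitch_up roll(cam dir: 0 right, 90 above)
yaw,p,roll=map(float,sys.argv[1:4])
s=telemetry.observe();R=Ro.from_euler('xyz',s['tool_rot'])
B=Ro.from_matrix(np.array([[1,0,0],[0,0,1],[0,-1,0]]).T.astype(float).T)
# cols: x fwd, y down, z left
M=np.column_stack([[1,0,0],[0,0,-1],[0,1,0]]).astype(float)
Tg=Ro.from_euler('ZY',[yaw,-p],degrees=True)*Ro.from_euler('x',-roll,degrees=True)*Ro.from_matrix(M)
print('cam dir',Tg.apply([0,0,-1]).round(2))
v=(Tg*R.inv()).as_rotvec(degrees=True);print('rotvec',v.round(1),np.linalg.norm(v).round(1), 'p',s['position'].round(4))
E
python3 tgt.py 9.1 15 0;python3 tgt.py 9.1 15 90;python3 tgt.py 0 0 45; python3 tgt.py 0 -30 45
```

```text
cam dir [ 0.16 -0.99  0.  ]
rotvec [ 126.2   51.6 -110.5] 175.5 p [0.3937 0.2968 0.3267]
cam dir [-0.26 -0.04  0.97]
rotvec [ 86.2 -50.4 -81.9] 129.2 p [0.3937 0.2968 0.3267]
cam dir [ 0.   -0.71  0.71]
rotvec [  98.3   -9.7 -120.3] 155.6 p [0.3937 0.2968 0.3267]
cam dir [ 0.35 -0.71  0.61]
rotvec [  63.5   -0.7 -141. ] 154.6 p [0.3937 0.2968 0.3267]
```

Request:
play_rows(
  deltas=[
    [4,-16,0,-7.3,-3,6.4,0],
    [4,-16,0,-7.3,-3,6.4,0],
    [4,-16,0,-7.3,-3,6.4,0],
    [4,-16,0,-7.3,-3,6.4,0],
    [4,-16,0,-7.3,-3,6.4,0],
    [4,-16,0,-7.3,-3,6.4,0],
    [0,0,0,0,0,0,0],
  ],
)

```text
clock: 2.22
position: [0.4158, 0.204, 0.3266]
tool_rot: [-0.569, 0.997, -1.084]
force: [0.3, 0.5, 0.2]
grip_width: -0.0001
```

```bash
python3 st.py;python3 tgt.py 9.1 15 0;python3 tgt.py 9.1 15 90
```

```text
2.23 q [-1.061  0.259  0.139  1.898  0.501  1.288 -0.083] p [0.4158 0.204  0.3266] F [0.3 0.5 0.2] -0.0001
[[ 0.254  0.533  0.807]
 [-0.48   0.794 -0.373]
 [-0.84  -0.293  0.457]]
cam dir [ 0.16 -0.99  0.  ]
rotvec [-88.4 -36.7  77.5] 123.1 p [0.4158 0.204  0.3266]
cam dir [-0.26 -0.04  0.97]
rotvec [155.9 -44.9 -73.5] 178.1 p [0.4158 0.204  0.3266]
```

Request:
play_rows(
  deltas=[
    [4,-16,0,-7.3,-3,6.4,0],
    [4,-16,0,-7.3,-3,6.4,0],
    [4,-16,0,-7.3,-3,6.4,0],
    [4,-16,0,-7.3,-3,6.4,0],
    [4,-16,0,-7.3,-3,6.4,0],
    [4,-16,0,-7.3,-3,6.4,0],
    [0,0,0,0,0,0,0],
  ],
)

```text
clock: 3.1
position: [0.4375, 0.1131, 0.3247]
tool_rot: [-0.868, 0.296, -0.662]
force: [-0.5, 0.1, 0.3]
grip_width: -0.0003
```

```bash
python3 st.py;python3 tgt.py 9.1 15 0;python3 tgt.py 9.1 15 90
```

```text
3.1 q [-1.091  0.386 -0.107  2.372  1.218  1.435 -0.341] p [0.4375 0.1131 0.3247] F [-0.5  0.1  0.3] -0.0003
[[ 0.754  0.222  0.618]
 [-0.588  0.646  0.486]
 [-0.291 -0.73   0.618]]
cam dir [ 0.16 -0.99  0.  ]
rotvec [-48.4 -20.   44.5] 68.8 p [0.4375 0.1131 0.3247]
cam dir [-0.26 -0.04  0.97]
rotvec [-133.7   16.8   25.9] 137.2 p [0.4375 0.1131 0.3247]
```

Request:
play_rows(
  deltas=[
    [10,-10,8,0,0,0,0],
    [10,-14,8,-6.9,-2.9,6.4,0],
    [10,-14,8,-6.9,-2.9,6.4,0],
    [10,-14,8,-6.9,-2.9,6.4,0],
    [10,-14,4,-6.9,-2.9,6.4,0],
    [5,-14,4,-6.9,-2.9,6.4,0],
    [0,-14,0,-6.9,-2.9,6.4,0],
    [0,0,0,-6.9,-2.9,6.4,0],
  ],
)

```text
clock: 4.1
position: [0.5812, 0.1513, 0.3558]
tool_rot: [-1.405, -0.244, -0.21]
force: [1.0, 0.9, -1.8]
grip_width: -0.0002
```

```bash
python3 st.py;python3 tgt.py 9.1 15 0;python3 tgt.py 9.1 15 90
```

```text
4.1 q [-0.735  0.777 -0.141  2.429  2.092  1.93  -0.168] p [0.5812 0.1513 0.3558] F [ 1.   0.9 -1.8] -0.0002
[[ 0.949  0.267  0.167]
 [-0.203  0.112  0.973]
 [ 0.242 -0.957  0.16 ]]
cam dir [ 0.16 -0.99  0.  ]
rotvec [-9.3 -0.8 18.7] 20.9 p [0.5812 0.1513 0.3558]
cam dir [-0.26 -0.04  0.97]
rotvec [-95.4   1.7  -8.9] 95.8 p [0.5812 0.1513 0.3558]
```

```bash
cat > fk.py <<'E'
import numpy as np, itertools
from scipy.spatial.transform import Rotation as Ro
from scipy.optimize import least_squares
D=[([-1.18923772,.52198413,-.03630058,1.59993687,.02122801,1.02110376,-.11281359],[.27276374,.56200643,.23077013],Ro.from_euler('xyz',[-1.46533883,1.56974954,-1.9171309]).as_matrix()),
([-.729,.224,.185,1.84,-.37,1.111,.016],[.3937,.2968,.3267],[[-.149,.92,.362],[.243,.389,-.888],[-.958,-.044,-.282]]),
([-1.061,.259,.139,1.898,.501,1.288,-.083],[.4158,.204,.3266],[[.254,.533,.807],[-.48,.794,-.373],[-.84,-.293,.457]]),
([-1.091,.386,-.107,2.372,1.218,1.435,-.341],[.4375,.1131,.3247],[[.754,.222,.618],[-.588,.646,.486],[-.291,-.73,.618]]),
([-.735,.777,-.141,2.429,2.092,1.93,-.168],[.5812,.1513,.3558],[[.949,.267,.167],[-.203,.112,.973],[.242,-.957,.16]])]
def chain(q,s,P):
    h,a,b,L,o2,o4,o6=P[:7]
    A=Ro.from_euler('ZY',[s[0]*q[0],q[1]]); p=np.array([0,0,h])
    B=A*Ro.from_euler('ZY',[s[1]*q[2],q[3]]); C=B*Ro.from_euler('ZYZ',[s[2]*q[4],s[4]*q[5],s[3]*q[6]])
    e=p+A.apply([0,0,a])+(A*Ro.from_euler('Z',s[1]*q[2])).apply([o2,0,0]); w=e+B.apply([o4,0,b])
    w2=w+(B*Ro.from_euler('Z',s[2]*q[4])).apply([o6,0,0])
    return w2+C.apply([P[7],0,L]),C.as_matrix(),e,w
if __name__=='__main__':
    best=[]
    for s in itertools.product(*[[1,-1]]*5):
      for my in ([1,0,0],[-1,0,0],[0,1,0],[0,-1,0]):
        M=np.column_stack([[0,0,1],my,np.cross([0,0,1],my)])
        e=sum(np.abs(chain(q,s,[0]*8)[1]@M-R).sum() for q,p,R in D); best.append((e,s,my))
    best.sort(key=lambda t:t[0]);print(best[:3])
    s=best[0][1]
    r=least_squares(lambda P:np.concatenate([chain(q,s,P)[0]-p for q,p,R in D]),[.35,.4,.4,.25,0,0,0,0]);print(r.x.round(4),(r.fun*1e3).round(1))
E
python3 fk.py
```

```text
[(np.float64(0.011717313205846958), (-1, -1, -1, -1, 1), [-1, 0, 0]), (np.float64(4.033822580612291), (-1, -1, -1, 1, 1), [-1, 0, 0]), (np.float64(4.318899613853038), (-1, 1, -1, -1, 1), [-1, 0, 0])]
[ 0.4296  0.478   0.2863  0.3035  0.0307  0.0722  0.0781 -0.184 ] [-41.4   6.1  16.2 -16.6  45.8  -0.5 -28.1  27.5 -25.2 -11.8   5.5   8.2
  13.5 -13.4   1.3]
```

```bash
cat > fk2.py <<'E'
from fk import *
def fr(q):
    q=np.asarray(q)
    R=[Ro.identity()]
    for ax,sg,a in zip('zyzyzyz',(-1,1,-1,1,-1,1,-1),q): R.append(R[-1]*Ro.from_euler(ax,sg*a))
    return [r.as_matrix() for r in R]
# columns used: (frame, axis)
COL=[(0,2),(1,0),(2,0),(2,1),(2,2),(4,0),(4,1),(4,2),(6,0),(6,1),(6,2)]
def J(q):
    R=fr(q);return np.column_stack([R[f][:,a] for f,a in COL])
def fit():
    A=np.vstack([J(q) for q,p,R in D]);b=np.concatenate([p for q,p,R in D])
    pr=np.array([.35,0,0,0,.4,0,0,.4,0,0,.25]);lam=3e-3
    x=pr+np.linalg.solve(A.T@A+lam**2*np.eye(len(pr)),A.T@(b-A@pr));return x,A@x-b,np.linalg.svd(A)[1]
M=np.column_stack([[0,0,1],[-1,0,0],[0,-1,0]])
def FK(q,x): return J(q)@x, fr(q)[7]@M
if __name__=='__main__':
    x,e,sv=fit();[print(c,v.round(4)) for c,v in zip(COL,x)];print((e*1e3).round(2),sv.round(3))
E
python3 fk2.py
```

```text
(0, 2) 0.3183
(1, 0) 0.0017
(2, 0) -0.0014
(2, 1) -0.0234
(2, 2) 0.5305
(4, 0) -0.0006
(4, 1) -0.0364
(4, 2) 0.4225
(6, 0) 0.0025
(6, 1) 0.0007
(6, 2) 0.3268
[ 0.02  0.04  0.09  0.07  0.04 -0.19 -0.13 -0.06  0.1   0.04  0.01  0.07
 -0.   -0.05 -0.07] [4.369 4.064 3.527 1.816 1.712 0.663 0.373 0.284 0.229 0.1   0.039]
```

```bash
cat > ik.py <<'E'
from fk2 import *
x,_,_=fit()
lo=np.array([-2.91,-.3,-1.5,.17,-1.26,.16,-2.52]);hi=np.array([2.91,2.13,1.42,2.43,4.41,1.93,2.52]);mid=(lo+hi)/2
def target(yaw,p,roll):
    Mz=np.column_stack([[1,0,0],[0,0,-1],[0,1,0]]).astype(float)
    return (Ro.from_euler('ZY',[yaw,-p],degrees=True)*Ro.from_euler('x',-roll,degrees=True)*Ro.from_matrix(Mz)).as_matrix()
def ik(p,R,q0,w=.01):
    def f(q):
        P,Q=FK(q,x);return np.concatenate([(P-p)*10,3*Ro.from_matrix(Q@R.T).as_rotvec(),w*(q-q0)])
    r=least_squares(f,np.clip(q0,lo+.06,hi-.06),bounds=(lo+.05,hi-.05));P,Q=FK(r.x,x)
    return r.x,np.linalg.norm(P-p),np.linalg.norm(Ro.from_matrix(Q@R.T).as_rotvec())
H=np.array([.6147,-.0846]);c,s_=np.cos(.1594),np.sin(.1594)
def hood(hx,hy): return H+[c*hx-s_*hy,s_*hx+c*hy]
if __name__=='__main__':
    rng=np.random.default_rng(0)
    for yaw in (40,10,-15,-30,-45,-60):
      for pitch in (0,15):
        for roll in (90,0,-90):
          ok=[]
          for z in (.12,.25):
            best=None
            for k in range(8):
              q0=np.clip(np.array([-.4 if yaw<0 else .3,.9,0,2.1,[2,3,0,4][k%4],1.5,0])+rng.normal(0,.3,7),lo,hi)
              q,ep,er=ik(np.r_[hood(-.026,0),z],target(yaw,pitch,roll),q0)
              if best is None or ep+er*.1<best[0]: best=(ep+er*.1,q)
            ok.append(best)
          if max(o[0] for o in ok)<.004:
            print(yaw,pitch,roll,[(round(o[0],4),o[1].round(2).tolist(),(FK(o[1],x)[0]-fr(o[1])[6][:,2]*x[10]).round(2).tolist()) for o in ok])
E
time python3 ik.py
```

```text
40 0 90 [(np.float64(0.0), [0.43, 1.18, 0.2, 2.09, 4.36, 1.79, 1.62], [0.34, -0.3, 0.12]), (np.float64(0.0), [0.26, 0.94, 0.44, 2.2, 4.33, 1.88, 1.4], [0.34, -0.3, 0.25])]
40 0 0 [(np.float64(0.0), [0.43, 1.18, 0.2, 2.09, 4.36, 1.79, 0.05], [0.34, -0.3, 0.12]), (np.float64(0.0), [0.26, 0.94, 0.44, 2.2, 4.33, 1.88, -0.17], [0.34, -0.3, 0.25])]
40 0 -90 [(np.float64(0.0), [0.38, 1.19, 0.26, 2.1, 4.34, 1.85, -1.54], [0.34, -0.3, 0.12]), (np.float64(0.0), [0.32, 0.92, 0.35, 2.19, 4.35, 1.81, -1.73], [0.34, -0.3, 0.25])]
40 15 90 [(np.float64(0.0), [1.6, 2.08, -1.37, 1.93, -0.14, 0.41, 0.64], [0.35, -0.29, 0.04]), (np.float64(0.0), [1.54, 1.81, -1.45, 2.07, -0.75, 0.29, 1.0], [0.35, -0.29, 0.17])]
40 15 0 [(np.float64(0.0), [1.37, 1.67, -0.98, 1.94, -1.21, 0.76, -0.02], [0.35, -0.29, 0.04]), (np.float64(0.0), [1.49, 1.63, -1.29, 2.08, -1.21, 0.48, -0.17], [0.35, -0.29, 0.17])]
40 15 -90 [(np.float64(0.0), [1.37, 1.67, -0.98, 1.94, -1.21, 0.76, -1.59], [0.35, -0.29, 0.04]), (np.float64(0.0), [1.49, 1.63, -1.29, 2.08, -1.21, 0.48, -1.74], [0.35, -0.29, 0.17])]
-45 0 90 [(np.float64(0.0), [-
[... 1461 characters left out ...]
 0.3, -0.0], [0.43, 0.19, 0.12]), (np.float64(0.0), [-0.51, 0.86, -0.06, 2.13, 1.55, 1.62, -1.42], [0.43, 0.19, 0.25])]
-60 15 90 [(np.float64(0.0), [-0.71, 1.35, 0.21, 1.95, 1.43, 1.6, 1.44], [0.43, 0.18, 0.04]), (np.float64(0.0), [-0.54, 1.05, 0.01, 2.08, 1.56, 1.82, 1.58], [0.43, 0.18, 0.17])]
-60 15 0 [(np.float64(0.0), [-0.49, 1.31, -0.05, 1.94, 1.56, 1.88, -0.12], [0.43, 0.18, 0.04]), (np.float64(0.0), [-0.49, 1.04, -0.06, 2.08, 1.59, 1.88, 0.02], [0.43, 0.18, 0.17])]
-60 15 -90 [(np.float64(0.0), [-0.79, 1.39, 0.31, 1.96, 1.38, 1.5, -1.69], [0.43, 0.18, 0.04]), (np.float64(0.0), [-0.83, 1.12, 0.38, 2.1, 1.45, 1.49, -1.58], [0.43, 0.18, 0.17])]
real	2m2.013s
user	1m53.364s
sys	0m0.229s
```

```bash
cat > goal.py <<'E'
from ik import *
q0=np.array([.5,1.1,0.2,2.1,4.1,1.7,1.5])
for hy in (-.03,-.06):
 for yaw in (15,22,30):
  for pitch in (0,8):
   out=[]
   for hx,z in ((-.12,.12),(-.03,.12),(-.03,.26)):
    q,ep,er=ik(np.r_[hood(hx,hy),z],target(yaw,pitch,90),q0,w=.003);out.append((round(ep*1e3,1),round(er,3),q.round(2).tolist()))
   print(hy,yaw,pitch,*out)
E
python3 goal.py
```

```text
-0.03 15 0 (np.float64(5.5), np.float64(0.02), [1.54, 1.56, -0.9, 2.38, 4.17, 0.8, 2.47]) (np.float64(0.0), np.float64(0.0), [0.44, 1.21, 0.02, 2.33, 3.9, 1.88, 1.83]) (np.float64(5.9), np.float64(0.017), [1.39, 1.28, -1.22, 2.38, 3.7, 0.79, 2.47])
-0.03 15 8 (np.float64(0.0), np.float64(0.0), [0.79, 1.37, -0.14, 2.37, 4.26, 1.88, 2.17]) (np.float64(0.0), np.float64(0.0), [0.6, 1.3, -0.15, 2.26, 4.02, 1.88, 1.99]) (np.float64(0.0), np.float64(0.0), [1.23, 1.22, -0.96, 2.38, 3.95, 1.12, 2.27])
-0.03 22 0 (np.float64(0.0), np.float64(0.0), [0.63, 1.25, 0.1, 2.37, 4.27, 1.88, 1.95]) (np.float64(0.0), np.float64(0.0), [0.44, 1.2, 0.11, 2.26, 4.05, 1.85, 1.75]) (np.float64(0.0), np.float64(0.0), [0.41, 0.85, 0.17, 2.37, 4.05, 1.71, 1.55])
-0.03 22 8 (np.float64(0.2), np.float64(0.001), [0.74, 1.33, -0.03, 2.3, 4.36, 1.88, 2.04]) (np.float64(0.0), np.float64(0.0), [0.56, 1.28, -0.03, 2.2, 4.14, 1.88, 1.87]) (np.float64(0.0), np.float64(0.0), [0.45, 0.96, 0.1, 2.34, 4.06, 1.87, 1.65])
-0.03 30 0 (np.float64(5.8), np.float64(0.026), [0.57, 1.22, 0.21, 2.3, 4.36, 1.88, 1.84]) (np.float64(0.0)
[... 1174 characters left out ...]
), [0.75, 1.3, 0.01, 2.26, 4.36, 1.88, 1.96]) (np.float64(0.0), np.float64(0.0), [0.57, 1.27, 0.02, 2.15, 4.16, 1.88, 1.8]) (np.float64(0.0), np.float64(0.0), [0.49, 0.95, 0.13, 2.29, 4.1, 1.85, 1.59])
-0.06 30 0 (np.float64(9.0), np.float64(0.041), [0.58, 1.21, 0.24, 2.25, 4.36, 1.88, 1.78]) (np.float64(0.0), np.float64(0.0), [0.49, 1.18, 0.19, 2.12, 4.25, 1.79, 1.62]) (np.float64(0.0), np.float64(0.0), [0.47, 0.86, 0.24, 2.22, 4.27, 1.7, 1.43])
-0.06 30 8 (np.float64(18.5), np.float64(0.085), [0.66, 1.26, 0.1, 2.22, 4.36, 1.88, 1.85]) (np.float64(0.0), np.float64(0.0), [0.55, 1.26, 0.11, 2.06, 4.28, 1.88, 1.69]) (np.float64(0.0), np.float64(0.0), [0.51, 0.96, 0.17, 2.19, 4.26, 1.84, 1.51])
```

```bash
cat > path.py <<'E'
from ik import *
vmax=np.array([1.89,1.89,2.39,2.39,3.01,3.01,3.01])*.125*.55
def rows(qs,show=True):
    from workcell import telemetry
    s=telemetry.observe();qc=s['qpos'];p0,R0=FK(qc,x);print('fk err mm',((p0-s['position'])*1e3).round(1))
    out=[];prev=(p0,R0);mn=9;zmn=9
    q=qc
    for g in qs:
        g=np.where(np.isnan(g),q,g);n=1
        while True:
            P=[FK(q+(g-q)*k/n,x) for k in range(n+1)]
            st=max(max(np.linalg.norm(b[0]-a[0])/.05,np.degrees(Ro.from_matrix(b[1]@a[1].T).magnitude())/9.5) for a,b in zip(P,P[1:]))
            if st<=1 and (np.abs(g-q)/n<=vmax).all():break
            n+=1
        for k in range(1,n+1):
            qq=q+(g-q)*k/n;p,R=FK(qq,x);d=(p-prev[0])*1e3;v=Ro.from_matrix(R@prev[1].T).as_rotvec(degrees=True);prev=(p,R)
            out.append([*d.round(0).astype(int).tolist(),*v.round(1).tolist(),0])
            # keep rounding from accumulating
            w=p-R[:,0]*.327
            for f in (0,.1,.2,.327):
                c3=p-R[:,0]*f;hx=(c*(c3[0]-H[0])+s_*(c3[1]-H[1]));mn=min(mn,-hx);zmn=min(zmn,c3[2])
            e=(p*1e3).round(0)
        print('wp n',n,'tcp',p.round(3),'wrist',w.round(2),'toolx',R[:,0].round(2),'min hood dist',round(mn,3),'zmin',round(zmn,3));q=g
    for i in range(0,len(out),8): print(out[i:i+8])
E
python3 - <<'E'
from path import *
n=np.nan
rows([np.array([-.9,.4,0,2.1,1.2,1.4,0]),np.array([-.9,.25,0,1.8,.4,1.1,0]),np.array([.9,.25,0,1.8,.4,1.1,.0])])
E
```

```text
fk err mm [-0.1 -0.2  0.1]
wp n 8 tcp [0.529 0.088 0.357] wrist [0.33 0.32 0.47] toolx [ 0.6  -0.72 -0.35] min hood dist -0.003 zmin 0.293
wp n 7 tcp [0.454 0.293 0.332] wrist [0.36 0.36 0.64] toolx [ 0.29 -0.2  -0.94] min hood dist -0.003 zmin 0.293
wp n 20 tcp [ 0.183 -0.509  0.332] wrist [ 0.27 -0.43  0.64] toolx [-0.26 -0.23 -0.94] min hood dist -0.003 zmin 0.293
[[3, -21, 11, 2.4, 0.3, -6.3, 0], [-1, -19, 8, 3.4, 0.7, -6.0, 0], [-4, -17, 4, 4.3, 1.0, -5.6, 0], [-7, -13, 1, 5.1, 1.3, -5.1, 0], [-9, -8, -3, 5.9, 1.6, -4.6, 0], [-10, -2, -6, 6.7, 1.7, -4.0, 0], [-11, 5, -8, 7.3, 1.8, -3.3, 0], [-11, 12, -8, 7.9, 1.8, -2.7, 0]]
[[-12, 13, -14, 7.3, 1.6, -3.7, 0], [-12, 19, -12, 7.6, 1.6, -3.4, 0], [-12, 25, -9, 7.8, 1.5, -3.2, 0], [-11, 31, -5, 8.0, 1.5, -2.9, 0], [-10, 36, -1, 8.2, 1.4, -2.7, 0], [-9, 40, 5, 8.4, 1.3, -2.5, 0], [-8, 42, 12, 8.5, 1.2, -2.3, 0], [25, -42, 0, -0.0, 0.0, -5.2, 0]]
[[21, -44, 0, 0.0, -0.0, -5.2, 0], [17, -46, 0, -0.0, -0.0, -5.2, 0], [12, -47, 0, -0.0, 0.0, -5.2, 0], [8, -48, 0, -0.0, -0.0, -5.2, 0], [4, -48, 0, -0.0, -0.0, -5.2, 0], [-1, -49, 0, 0.0, -0.0, -5.2, 0], [-5, -48, 0, -0.0, 0.0, -5.2, 0], [-9, -48, 0, 0.0, -0.0, -5.2, 0]]
[[-13, -47, 0, 0.0, -0.0, -5.2, 0], [-18, -45, 0, -0.0, 0.0, -5.2, 0], [-22, -44, 0, 0.0, 0.0, -5.2, 0], [-25, -41, 0, 0.0, -0.0, -5.2, 0], [-29, -39, 0, 0.0, 0.0, -5.2, 0], [-32, -36, 0, -0.0, -0.0, -5.2, 0], [-36, -33, 0, 0.0, 0.0, -5.2, 0], [-38, -30, 0, -0.0, -0.0, -5.2, 0]]
[[-41, -26, 0, 0.0, 0.0, -5.2, 0], [-43, -22, 0, -0.0, -0.0, -5.2, 0], [-45, -18, 0, 0.0, 0.0, -5.2, 0]]
```

```bash
python3 - <<'E'
from path import *
n=np.nan
rows([np.array([-1.15,.6,-.1,2.38,1.95,1.85,-.1]),np.array([-1.15,.2,0,1.95,.9,1.35,0]),np.array([-.95,.15,0,1.95,.3,1.25,0])])
E
```

```text
fk err mm [-0.1 -0.2  0.1]
wp n 5 tcp [0.492 0.32  0.432] wrist [0.18 0.32 0.34] toolx [ 0.96 -0.01  0.28] min hood dist 0.002 zmin 0.289
wp n 10 tcp [0.449 0.246 0.403] wrist [0.24 0.39 0.61] toolx [ 0.64 -0.45 -0.63] min hood dist 0.002 zmin 0.289
wp n 5 tcp [0.345 0.222 0.323] wrist [0.31 0.33 0.63] toolx [ 0.12 -0.31 -0.94] min hood dist 0.002 zmin 0.289
[[-13, 37, 16, 0.9, -0.9, 2.6, 0], [-15, 36, 16, 1.1, -0.8, 2.6, 0], [-18, 34, 15, 1.2, -0.6, 2.6, 0], [-20, 32, 15, 1.3, -0.4, 2.6, 0], [-23, 30, 14, 1.4, -0.2, 2.7, 0], [9, -25, 6, 3.9, 2.1, -6.0, 0], [5, -23, 3, 4.4, 2.5, -5.7, 0], [1, -21, -1, 5.0, 2.8, -5.2, 0]]
[[-2, -17, -4, 5.5, 3.1, -4.8, 0], [-5, -13, -6, 6.0, 3.3, -4.3, 0], [-7, -7, -7, 6.4, 3.4, -3.8, 0], [-9, -1, -8, 6.8, 3.5, -3.3, 0], [-11, 5, -7, 7.3, 3.5, -2.8, 0], [-12, 11, -5, 7.6, 3.4, -2.3, 0], [-13, 17, -1, 8.0, 3.3, -1.8, 0], [-19, -16, -22, 3.9, 5.1, -5.3, 0]]
[[-21, -10, -20, 4.1, 4.8, -5.3, 0], [-22, -5, -16, 4.4, 4.6, -5.4, 0], [-22, 1, -13, 4.6, 4.4, -5.4, 0], [-21, 6, -9, 4.8, 4.1, -5.4, 0]]
```

Request:
play_rows(
  deltas=[
    [-13,37,16,0.9,-0.9,2.6,0],
    [-15,36,16,1.1,-0.8,2.6,0],
    [-18,34,15,1.2,-0.6,2.6,0],
    [-20,32,15,1.3,-0.4,2.6,0],
    [-23,30,14,1.4,-0.2,2.7,0],
    [9,-25,6,3.9,2.1,-6.0,0],
    [5,-23,3,4.4,2.5,-5.7,0],
    [1,-21,-1,5.0,2.8,-5.2,0],
  ],
)

```text
clock: 5.1
position: [0.5062, 0.2506, 0.439]
tool_rot: [-1.078, -0.105, -0.354]
force: [-0.4, -0.7, -0.6]
grip_width: -0.0001
```

Request:
play_rows(
  deltas=[
    [-2,-17,-4,5.5,3.1,-4.8,0],
    [-5,-13,-6,6.0,3.3,-4.3,0],
    [-7,-7,-7,6.4,3.4,-3.8,0],
    [-9,-1,-8,6.8,3.5,-3.3,0],
    [-11,5,-7,7.3,3.5,-2.8,0],
    [-12,11,-5,7.6,3.4,-2.3,0],
    [-13,17,-1,8.0,3.3,-1.8,0],
    [-19,-16,-22,3.9,5.1,-5.3,0],
  ],
)

```text
clock: 6.1
position: [0.4281, 0.2322, 0.3799]
tool_rot: [-0.547, 0.799, -0.691]
force: [-0.0, -0.9, -1.7]
grip_width: 0.0001
```

```bash
python3 - <<'E'
from path import *
from workcell import telemetry
print(telemetry.observe()['qpos'].round(2), telemetry.observe()['clock'])
rows([np.array([-.75,.15,0,1.95,.4,1.25,0]),np.array([.95,.15,0,1.95,.4,1.25,0]),np.array([.95,.4,0,1.9,2.2,1.5,.8]),np.array([.85,.6,0.05,2.1,4.1,1.7,1.8]),np.array([.75,1.2,0.05,2.3,4.2,1.85,1.9])])
E
```

```text
[-0.75  0.2  -0.43  1.94  0.83  1.39 -0.07] 6.1
fk err mm [-0.5 -1.  -0.1]
wp n 4 tcp [0.406 0.132 0.332] wrist [0.36 0.26 0.63] toolx [ 0.13 -0.39 -0.91] min hood dist 0.144 zmin 0.332
wp n 15 tcp [ 0.078 -0.419  0.332] wrist [ 0.21 -0.39  0.63] toolx [-0.4  -0.08 -0.91] min hood dist 0.144 zmin 0.332
wp n 14 tcp [ 0.123 -0.73   0.656] wrist [ 0.25 -0.46  0.53] toolx [-0.4  -0.83  0.39] min hood dist 0.144 zmin 0.332
wp n 15 tcp [ 0.56  -0.36   0.489] wrist [ 0.26 -0.41  0.38] toolx [0.93 0.16 0.34] min hood dist 0.098 zmin 0.332
wp n 9 tcp [ 0.52  -0.218  0.138] wrist [ 0.2  -0.29  0.12] toolx [0.97 0.23 0.05] min hood dist 0.087 zmin 0.12
[[-4, -33, -15, 2.8, 4.0, -7.3, 0], [-6, -28, -13, 3.6, 3.5, -7.4, 0], [-6, -22, -11, 4.3, 2.9, -7.4, 0], [-5, -17, -8, 4.8, 2.2, -7.5, 0], [12, -47, 0, 0.0, -0.0, -6.5, 0], [7, -48, 0, 0.0, 0.0, -6.5, 0], [1, -48, 0, -0.0, 0.0, -6.5, 0], [-4, -48, 0, 0.0, -0.0, -6.5, 0]]
[[-9, -47, 0, 0.0, -0.0, -6.5, 0], [-15, -46, 0, -0.0, 0.0, -6.5, 0], [-20, -44, 0, 0.0, 0.0, -6.5, 0], [-25, -42, 0, -0.0, -0.0, -6.5, 0], [-29, -38, 0, 0.0, -0.0, -6.5, 0], [-
[... 782 characters left out ...]
 [41, 11, 0, -2.5, 7.9, 3.1, 0], [41, 15, -3, -2.9, 7.6, 3.1, 0], [40, 19, -7, -3.2, 7.2, 3.3, 0], [38, 23, -11, -3.6, 6.8, 3.4, 0]]
[[36, 27, -14, -3.9, 6.4, 3.7, 0], [32, 31, -17, -4.1, 5.9, 3.9, 0], [28, 34, -20, -4.3, 5.4, 4.2, 0], [24, 37, -22, -4.5, 4.9, 4.4, 0], [19, 39, -23, -4.6, 4.3, 4.7, 0], [13, 41, -24, -4.6, 3.7, 5.0, 0], [7, 42, -25, -4.5, 3.1, 5.3, 0], [1, 43, -25, -4.3, 2.6, 5.6, 0]]
[[4, 8, -46, 3.1, 2.5, 1.3, 0], [2, 11, -45, 3.2, 2.5, 1.3, 0], [0, 13, -43, 3.2, 2.5, 1.2, 0], [-3, 15, -41, 3.2, 2.5, 1.2, 0], [-5, 17, -40, 3.2, 2.5, 1.2, 0], [-7, 18, -37, 3.3, 2.5, 1.1, 0], [-9, 19, -35, 3.3, 2.5, 1.0, 0], [-11, 20, -33, 3.3, 2.5, 1.0, 0]]
[[-12, 21, -31, 3.3, 2.5, 0.9, 0]]
```

Request:
play_rows(
  deltas=[
    [-4,-33,-15,2.8,4.0,-7.3,0],
    [-6,-28,-13,3.6,3.5,-7.4,0],
    [-6,-22,-11,4.3,2.9,-7.4,0],
    [-5,-17,-8,4.8,2.2,-7.5,0],
    [12,-47,0,0,0,-6.5,0],
    [7,-48,0,0,0,-6.5,0],
    [1,-48,0,0,0,-6.5,0],
    [-4,-48,0,0,0,-6.5,0],
  ],
)

```text
clock: 7.1
position: [0.4236, -0.0624, 0.3319]
tool_rot: [-0.606, 1.15, -1.71]
force: [0.4, 0.1, 0.4]
grip_width: 0.0001
```

Request:
play_rows(
  deltas=[
    [-9,-47,0,0,0,-6.5,0],
    [-15,-46,0,0,0,-6.5,0],
    [-20,-44,0,0,0,-6.5,0],
    [-25,-42,0,0,0,-6.5,0],
    [-29,-38,0,0,0,-6.5,0],
    [-33,-35,0,0,0,-6.5,0],
    [-37,-31,0,0,0,-6.5,0],
    [-40,-27,0,0,0,-6.5,0],
  ],
)

```text
clock: 8.1
position: [0.2131, -0.3724, 0.3319]
tool_rot: [-0.606, 1.151, -2.617]
force: [1.1, 0.2, 0.0]
grip_width: -0.0002
```

```bash
python3 - <<'E'
from path import *
from workcell import telemetry
print(telemetry.observe()['qpos'].round(2), telemetry.observe()['clock'])
rows([np.array([.9,.3,0,1.9,1.6,1.45,.6]),np.array([.95,.45,0,1.95,2.6,1.55,1.1]),np.array([.85,.65,0.05,2.1,4.1,1.7,1.8]),np.array([.75,1.2,0.05,2.3,4.2,1.85,1.9])])
E
```

```text
[0.3  0.16 0.37 1.96 0.35 1.22 0.07] 8.1
fk err mm [ 0.5 -0.  -0.3]
wp n 10 tcp [ 0.031 -0.657  0.563] wrist [ 0.26 -0.43  0.58] toolx [-0.71 -0.71 -0.05] min hood dist 0.323 zmin 0.344
wp n 8 tcp [ 0.236 -0.724  0.671] wrist [ 0.25 -0.45  0.49] toolx [-0.04 -0.83  0.56] min hood dist 0.323 zmin 0.344
wp n 13 tcp [ 0.565 -0.365  0.457] wrist [ 0.26 -0.41  0.36] toolx [0.94 0.15 0.31] min hood dist 0.093 zmin 0.344
wp n 8 tcp [ 0.52  -0.218  0.138] wrist [ 0.2  -0.29  0.12] toolx [0.97 0.23 0.05] min hood dist 0.086 zmin 0.12
[[-29, -35, 13, -2.6, 6.2, 4.5, 0], [-27, -34, 16, -2.3, 6.4, 4.2, 0], [-25, -33, 19, -2.0, 6.6, 4.0, 0], [-23, -31, 22, -1.7, 6.8, 3.7, 0], [-20, -30, 24, -1.5, 6.9, 3.4, 0], [-17, -28, 26, -1.4, 7.0, 3.1, 0], [-15, -26, 27, -1.3, 7.1, 2.8, 0], [-12, -25, 28, -1.2, 7.1, 2.5, 0]]
[[-9, -23, 28, -1.2, 7.1, 2.2, 0], [-6, -21, 28, -1.2, 7.1, 2.0, 0], [13, -17, 22, -0.3, 8.3, 3.3, 0], [18, -15, 21, -0.4, 8.3, 3.1, 0], [22, -13, 18, -0.6, 8.3, 3.0, 0], [25, -10, 16, -0.9, 8.2, 2.8, 0], [29, -7, 13, -1.1, 8.2, 2.7, 0], [31, -4, 10, -1.4, 8.0, 2.7, 0]]
[[33, -1, 6, -1.7, 7.9, 2.6, 0], [34, 2, 2, -2.0, 7.7, 2.6, 0], [39, 9, -2, -2.0, 6.9, 3.2, 0], [39, 13, -5, -2.3, 6.7, 3.3, 0], [38, 16, -9, -2.6, 6.4, 3.4, 0], [37, 20, -12, -2.8, 6.1, 3.6, 0], [35, 23, -14, -3.1, 5.7, 3.7, 0], [32, 27, -17, -3.2, 5.4, 3.9, 0]]
[[29, 30, -19, -3.4, 5.0, 4.1, 0], [25, 32, -21, -3.5, 4.6, 4.4, 0], [21, 35, -22, -3.6, 4.1, 4.6, 0], [16, 37, -23, -3.6, 3.7, 4.8, 0], [11, 38, -24, -3.5, 3.2, 5.1, 0], [6, 39, -24, -3.5, 2.8, 5.3, 0], [1, 40, -23, -3.3, 2.3, 5.5, 0], [3, 12, -47, 3.3, 2.6, 1.5, 0]]
[[0, 14, -46, 3.3, 2.6, 1.4, 0], [-2, 17, -44, 3.4, 2.6, 1.4, 0], [-5, 18, -41, 3.4, 2.6, 1.3, 0], [-7, 20, -39, 3.4, 2.6, 1.3, 0], [-9, 21, -37, 3.4, 2.6, 1.2, 0], [-11, 22, -34, 3.4, 2.6, 1.1, 0], [-13, 23, -31, 3.4, 2.6, 1.0, 0]]
```

Request:
play_rows(
  deltas=[
    [-29,-35,13,-2.6,6.2,4.5,0],
    [-27,-34,16,-2.3,6.4,4.2,0],
    [-25,-33,19,-2.0,6.6,4.0,0],
    [-23,-31,22,-1.7,6.8,3.7,0],
    [-20,-30,24,-1.5,6.9,3.4,0],
    [-17,-28,26,-1.4,7.0,3.1,0],
    [-15,-26,27,-1.3,7.1,2.8,0],
    [-12,-25,28,-1.2,7.1,2.5,0],
  ],
)

```text
clock: 9.1
position: [0.0444, -0.6129, 0.5082]
tool_rot: [-1.092, 0.247, -2.41]
force: [-0.3, 0.1, 0.5]
grip_width: -0.0002
```

Request:
play_rows(
  deltas=[
    [-9,-23,28,-1.2,7.1,2.2,0],
    [-6,-21,28,-1.2,7.1,2.0,0],
    [13,-17,22,-0.3,8.3,3.3,0],
    [18,-15,21,-0.4,8.3,3.1,0],
    [22,-13,18,-0.6,8.3,3.0,0],
    [25,-10,16,-0.9,8.2,2.8,0],
    [29,-7,13,-1.1,8.2,2.7,0],
    [31,-4,10,-1.4,8.0,2.7,0],
  ],
)

```text
clock: 10.1
position: [0.1682, -0.7217, 0.6648]
tool_rot: [-1.946, -0.497, -1.869]
force: [0.6, 0.3, -0.0]
grip_width: -0.0
```

```bash
python3 - <<'E'
from path import *
from workcell import telemetry
print(telemetry.observe()['qpos'].round(2), telemetry.observe()['clock'])
rows([np.array([.85,.65,0.05,2.1,4.1,1.7,1.8]),np.array([.75,1.2,0.05,2.3,4.2,1.85,1.9])])
E
```

```text
[0.43 0.51 0.7  1.97 2.26 1.33 0.74] 10.1
fk err mm [ 0.1 -1.  -0.5]
wp n 15 tcp [ 0.565 -0.365  0.457] wrist [ 0.26 -0.41  0.36] toolx [0.94 0.15 0.31] min hood dist 0.093 zmin 0.355
wp n 8 tcp [ 0.52  -0.218  0.138] wrist [ 0.2  -0.29  0.12] toolx [0.97 0.23 0.05] min hood dist 0.086 zmin 0.12
[[40, -3, -3, 0.2, 8.7, 2.9, 0], [41, 0, -6, -0.4, 8.4, 3.1, 0], [41, 4, -10, -0.9, 8.1, 3.3, 0], [41, 9, -12, -1.4, 7.6, 3.5, 0], [39, 13, -15, -1.8, 7.2, 3.8, 0], [38, 18, -16, -2.2, 6.6, 4.1, 0], [35, 22, -18, -2.6, 6.0, 4.4, 0], [32, 26, -19, -3.0, 5.4, 4.6, 0]]
[[28, 30, -19, -3.2, 4.7, 4.9, 0], [23, 34, -18, -3.5, 4.0, 5.2, 0], [18, 37, -17, -3.6, 3.3, 5.4, 0], [13, 39, -16, -3.7, 2.5, 5.6, 0], [8, 41, -15, -3.7, 1.7, 5.8, 0], [3, 42, -13, -3.7, 1.0, 5.9, 0], [-3, 43, -11, -3.6, 0.2, 6.0, 0], [3, 12, -47, 3.3, 2.6, 1.5, 0]]
[[0, 14, -46, 3.3, 2.6, 1.4, 0], [-2, 17, -44, 3.4, 2.6, 1.4, 0], [-5, 18, -41, 3.4, 2.6, 1.3, 0], [-7, 20, -39, 3.4, 2.6, 1.3, 0], [-9, 21, -37, 3.4, 2.6, 1.2, 0], [-11, 22, -34, 3.4, 2.6, 1.1, 0], [-13, 23, -31, 3.4, 2.6, 1.0, 0]]
```

Request:
play_rows(
  deltas=[
    [40,-3,-3,0.2,8.7,2.9,0],
    [41,0,-6,-0.4,8.4,3.1,0],
    [41,4,-10,-0.9,8.1,3.3,0],
    [41,9,-12,-1.4,7.6,3.5,0],
    [39,13,-15,-1.8,7.2,3.8,0],
    [38,18,-16,-2.2,6.6,4.1,0],
    [35,22,-18,-2.6,6.0,4.4,0],
    [32,26,-19,-3.0,5.4,4.6,0],
  ],
)

```text
clock: 11.1
position: [0.4761, -0.6324, 0.5656]
tool_rot: [3.132, -0.472, -0.741]
force: [0.8, -0.2, -0.6]
grip_width: -0.0001
```

```bash
python3 - <<'E'
from path import *
from workcell import telemetry
print(telemetry.observe()['qpos'].round(2), telemetry.observe()['clock'])
rows([np.array([.7,.75,0.2,2.25,4.0,1.75,1.8]),np.array([.65,1.2,0.15,2.32,4.2,1.85,1.85])])
E
```

```text
[0.33 0.75 0.85 2.05 3.12 1.58 0.98] 11.1
fk err mm [ 0.2 -1.6 -0.1]
wp n 9 tcp [ 0.556 -0.343  0.357] wrist [ 0.23 -0.36  0.3 ] toolx [0.98 0.06 0.17] min hood dist 0.099 zmin 0.301
wp n 7 tcp [ 0.517 -0.194  0.119] wrist [ 0.2  -0.29  0.13] toolx [ 0.96  0.29 -0.03] min hood dist 0.093 zmin 0.119
[[19, 16, -40, -0.2, 5.7, 2.6, 0], [17, 21, -37, -0.6, 5.1, 3.2, 0], [15, 26, -34, -0.9, 4.4, 3.8, 0], [12, 31, -29, -1.2, 3.6, 4.2, 0], [10, 35, -24, -1.4, 2.8, 4.6, 0], [7, 38, -19, -1.6, 1.9, 4.9, 0], [4, 40, -14, -1.8, 1.0, 5.1, 0], [0, 42, -8, -1.9, 0.1, 5.3, 0]]
[[-3, 43, -3, -2.0, -0.8, 5.3, 0], [1, 18, -40, 2.7, 2.5, 2.3, 0], [-1, 19, -38, 2.8, 2.4, 2.3, 0], [-4, 21, -36, 2.9, 2.3, 2.2, 0], [-6, 22, -34, 3.0, 2.2, 2.1, 0], [-8, 22, -32, 3.1, 2.2, 2.1, 0], [-10, 23, -30, 3.2, 2.1, 2.0, 0], [-12, 23, -27, 3.3, 2.1, 1.9, 0]]
```

```bash
python3 - <<'E'
from path import *
from workcell import telemetry
q=telemetry.observe()['qpos'];W=[]
for p,y,pi in (((.51,-.48,.38),-18,12),((.515,-.36,.2),5,5),((.515,-.2,.125),19,4)):
    q,ep,er=ik(np.array(p),target(y,pi,90),q,w=.003);print(q.round(2),ep.round(4),er.round(3));W.append(q)
rows(W)
E
```

```text
[0.5  0.84 0.59 2.26 3.6  1.88 1.12] 0.0 0.0
[0.79 1.07 0.22 2.19 4.14 1.88 1.55] 0.0 0.0
[0.72 1.24 0.1  2.25 4.3  1.88 1.85] 0.0 0.0
fk err mm [ 0.2 -1.6 -0.1]
wp n 6 tcp [ 0.51 -0.48  0.38] wrist [ 0.21 -0.38  0.31] toolx [ 0.93 -0.3   0.21] min hood dist 0.166 zmin 0.312
wp n 6 tcp [ 0.515 -0.36   0.2  ] wrist [ 0.19 -0.39  0.17] toolx [0.99 0.09 0.09] min hood dist 0.141 zmin 0.172
wp n 4 tcp [ 0.515 -0.2    0.125] wrist [ 0.21 -0.31  0.1 ] toolx [0.94 0.32 0.07] min hood dist 0.117 zmin 0.102
[[12, 19, -37, 0.9, 3.5, 3.5, 0], [9, 22, -35, 1.1, 3.0, 3.8, 0], [7, 25, -33, 1.3, 2.5, 4.0, 0], [4, 27, -30, 1.6, 1.9, 4.2, 0], [2, 30, -27, 1.8, 1.4, 4.3, 0], [0, 31, -23, 2.1, 0.8, 4.3, 0], [8, 15, -40, 0.3, 3.1, 3.7, 0], [5, 18, -37, 0.3, 2.3, 3.8, 0]]
[[2, 20, -33, 0.3, 1.6, 3.9, 0], [-1, 21, -28, 0.3, 0.8, 3.9, 0], [-3, 22, -23, 0.3, -0.0, 3.9, 0], [-5, 23, -18, 0.3, -0.8, 3.7, 0], [4, 40, -23, -0.2, 0.7, 3.6, 0], [1, 40, -20, -0.1, 0.4, 3.5, 0], [-1, 40, -17, 0.0, 0.1, 3.5, 0], [-4, 40, -14, 0.1, -0.2, 3.4, 0]]
```

Request:
play_rows(
  deltas=[
    [12,19,-37,0.9,3.5,3.5,0],
    [9,22,-35,1.1,3.0,3.8,0],
    [7,25,-33,1.3,2.5,4.0,0],
    [4,27,-30,1.6,1.9,4.2,0],
    [2,30,-27,1.8,1.4,4.3,0],
    [0,31,-23,2.1,0.8,4.3,0],
    [8,15,-40,0.3,3.1,3.7,0],
    [5,18,-37,0.3,2.3,3.8,0],
  ],
)

```text
clock: 12.1
position: [0.5236, -0.4467, 0.3017]
tool_rot: [3.124, -0.113, -0.182]
force: [0.4, 0.3, -0.4]
grip_width: 0.0003
```

```bash
python3 st.py; python3 tgt.py 5 5 90; python3 - <<'E'
from path import *
from workcell import telemetry
q=telemetry.observe()['qpos'];W=[]
for p,y,pi in (((.515,-.36,.2),5,5),((.515,-.2,.125),19,4)):
    q,ep,er=ik(np.array(p),target(y,pi,90),q,w=.003);print(q.round(2),ep.round(4),er.round(3));W.append(q)
rows(W)
E
```

```text
12.1 q [0.555 0.94  0.534 2.23  3.756 1.913 1.219] p [ 0.5236 -0.4467  0.3017] F [ 0.4  0.3 -0.4] 0.0003
[[ 0.977 -0.183  0.108]
 [-0.18  -0.983 -0.037]
 [ 0.113  0.017 -0.993]]
cam dir [-0.09 -0.01  1.  ]
rotvec [ 1.1  1.4 15.5] 15.6 p [ 0.5236 -0.4467  0.3017]
[0.79 1.07 0.22 2.19 4.14 1.88 1.55] 0.0 0.0
[0.72 1.24 0.1  2.25 4.3  1.88 1.85] 0.0 0.0
fk err mm [-0.5 -2.7  0.2]
wp n 4 tcp [ 0.515 -0.36   0.2  ] wrist [ 0.19 -0.39  0.17] toolx [0.99 0.09 0.09] min hood dist 0.141 zmin 0.172
wp n 4 tcp [ 0.515 -0.2    0.125] wrist [ 0.21 -0.31  0.1 ] toolx [0.94 0.32 0.07] min hood dist 0.117 zmin 0.102
[[1, 20, -35, 0.6, 1.8, 3.8, 0], [-1, 22, -29, 0.4, 0.8, 3.9, 0], [-3, 24, -22, 0.3, -0.1, 3.9, 0], [-5, 24, -16, 0.1, -1.1, 3.8, 0], [4, 40, -23, -0.2, 0.7, 3.6, 0], [1, 40, -20, -0.1, 0.4, 3.5, 0], [-1, 40, -17, 0.0, 0.1, 3.5, 0], [-4, 40, -14, 0.1, -0.2, 3.4, 0]]
```

Request:
play_rows(
  deltas=[
    [1,20,-35,0.6,1.8,3.8,0],
    [-1,22,-29,0.4,0.8,3.9,0],
    [-3,24,-22,0.3,-0.1,3.9,0],
    [-5,24,-16,0.1,-1.1,3.8,0],
    [0,40,-20,-0.2,0.7,3.6,0],
    [0,40,-20,-0.1,0.4,3.5,0],
    [0,40,-18,0,0.1,3.5,0],
    [0,40,-16,0.1,-0.2,3.4,0],
  ],
)

```text
clock: 13.1
position: [0.5156, -0.1963, 0.1232]
tool_rot: [3.14, -0.064, 0.331]
force: [1.6, -0.4, -0.2]
grip_width: -0.0001
```

```bash
python3 st.py; python3 tgt.py 19 4 90; python3 - <<'E'
from h import *
im=save('wrist','w1');cv2.imwrite('pics/w1.png',cv2.resize(im[:,:,::-1],None,fx=1.5,fy=1.5))
from fit import W
q=[.6147,-.0846,.1594]
for n,xy,z in (('lipL',(-.048,.13),.1766),('lipR',(-.048,-.13),.1766),('underR',(-.048,-.13),.1586),('mk in',(-.054,-.152),.278),('mk out',(-.054,-.202),.278)):print(n,proj('wrist',W(q,xy,z))*1.5)
E
```

```text
13.1 q [0.698 1.246 0.126 2.252 4.286 1.901 1.841] p [ 0.5156 -0.1963  0.1232] F [ 1.6 -0.4 -0.2] -0.0001
[[ 0.944  0.325  0.061]
 [ 0.325 -0.946  0.019]
 [ 0.064  0.002 -0.998]]
cam dir [-0.07 -0.02  1.  ]
rotvec [ 0.2 -0.3  0. ] 0.3 p [ 0.5156 -0.1963  0.1232]
lipL [[ 21.96882511 212.65486723]]
lipR [[494.26816668 219.2444571 ]]
underR [[491.8650728  257.54292718]]
mk in [[571.11786356 -46.51283188]]
mk out [[716.69372612 -58.75954919]]
```

View pics/w1.png

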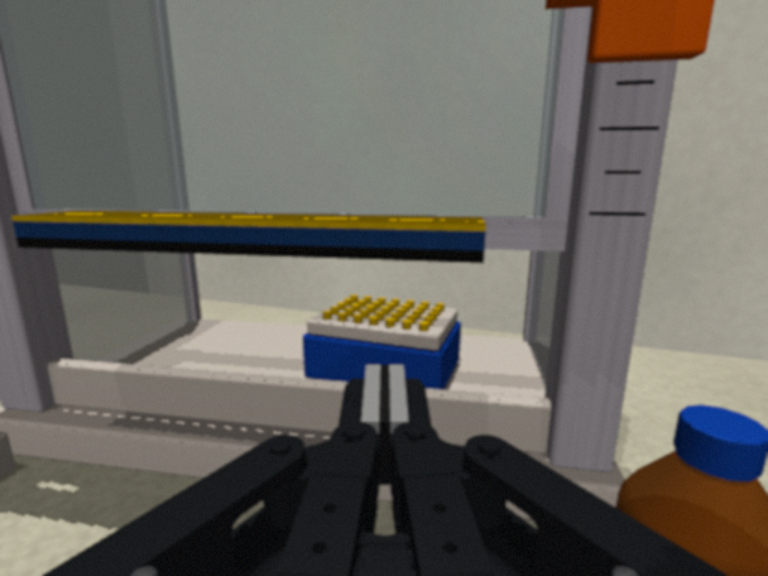

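The jaws are level, the fingers are shut, and the lip is above and ahead, with its right end at about (484, 222–261). The tips are below the lip underside, and the bottle and marker are well to the right. I'll go in under the lip.

Request:
play_rows(
  deltas=[
    [20,12,0,0,0,0,0],
    [20,12,0,0,0,0,0],
    [20,12,0,0,0,0,0],
    [18,12,0,0,0,0,0],
    [0,0,0,0,0,0,0],
  ],
)

```text
clock: 13.78
position: [0.5946, -0.1481, 0.1245]
tool_rot: [-3.141, -0.067, 0.331]
force: [0.8, 0.2, -1.2]
grip_width: -0.0001
```

Request:
play_rows(
  deltas=[
    [0,0,6,0,0,0,0],
    [0,0,5,0,0,0,0],
    [0,0,4,0,0,0,0],
    [0,0,3,0,0,0,0],
    [0,0,0,0,0,0,0],
  ],
)

```text
clock: 14.4
position: [0.5934, -0.1479, 0.1425]
tool_rot: [-3.134, -0.07, 0.328]
force: [0.3, 0.9, -0.2]
grip_width: 0.0001
```

```bash
python3 st.py
```

```text
14.4 q [0.569 1.175 0.006 2.238 4.075 1.81  1.777] p [ 0.5934 -0.1479  0.1425] F [ 0.3  0.9 -0.2] 0.0001
[[ 0.944  0.323  0.063]
 [ 0.322 -0.946  0.03 ]
 [ 0.07  -0.008 -0.998]]
```

No contact yet, as expected. I'll rise slowly to find it.

Request:
play_rows(
  deltas=[
    [0,0,2,0,0,0,0],
    [0,0,2,0,0,0,0],
    [0,0,2,0,0,0,0],
  ],
)

```text
clock: 14.78
position: [0.5934, -0.1477, 0.1482]
tool_rot: [-3.133, -0.069, 0.329]
force: [0.2, -1.3, -2.6]
grip_width: 0.0
```

Request:
play_rows(
  deltas=[
    [0,0,2,0,0,0,0],
    [0,0,2,0,0,0,0],
    [0,0,2,0,0,0,0],
  ],
)

```text
clock: 15.15
position: [0.5934, -0.1477, 0.1543]
tool_rot: [-3.133, -0.069, 0.329]
force: [0.4, 0.2, -2.7]
grip_width: -0.0002
```

Request:
play_rows(
  deltas=[
    [0,0,2,0,0,0,0],
    [0,0,2,0,0,0,0],
    [0,0,2,0,0,0,0],
  ],
)

```text
clock: 15.52
position: [0.5934, -0.1477, 0.1604]
tool_rot: [-3.133, -0.07, 0.329]
force: [0.3, 1.5, -2.8]
grip_width: -0.0001
```

Request:
play_rows(
  deltas=[
    [0,0,4,0,0,0,0],
    [0,0,5,0,0,0,0],
    [0,0,5,0,0,0,0],
    [0,0,5,0,0,0,0],
    [0,0,5,0,0,0,0],
    [0,0,5,0,0,0,0],
    [0,0,5,0,0,0,0],
    [0,0,4,0,0,0,0],
  ],
)

```text
clock: 16.52
position: [0.5934, -0.1477, 0.1987]
tool_rot: [-3.133, -0.07, 0.329]
force: [-0.6, -0.2, -3.0]
grip_width: -0.0002
```

Request:
play_rows(
  deltas=[
    [0,0,5,0,0,0,0],
    [0,0,5,0,0,0,0],
    [0,0,5,0,0,0,0],
    [0,0,5,0,0,0,0],
    [0,0,5,0,0,0,0],
    [0,0,4,0,0,0,0],
    [0,0,3,0,0,0,0],
    [0,0,2,0,0,0,0],
  ],
)

```text
clock: 17.52
position: [0.5935, -0.1478, 0.2325]
tool_rot: [-3.133, -0.07, 0.329]
force: [-0.5, 0.1, -3.1]
grip_width: 0.0001
```

```bash
python3 st.py; python3 - <<'E'
from h import *
im=save('wrist','w2');cv2.imwrite('pics/w2.png',cv2.resize(im[:,:,::-1],None,fx=1.5,fy=1.5))
save('scene','s2');save('top','t2')
from fit import W
q=[.6147,-.0846,.1594]
for n,xy,z in (('lipR',(-.048,-.13),.264),('underR',(-.048,-.13),.246),('mk in',(-.054,-.152),.278),('mk out',(-.054,-.202),.278)):print(n,proj('wrist',W(q,xy,z))*1.5)
E
```

```text
17.52 q [0.56  0.956 0.017 2.322 4.052 1.736 1.661] p [ 0.5935 -0.1478  0.2325] F [-0.5  0.1 -3.1] 0.0001
[[ 0.944  0.323  0.063]
 [ 0.322 -0.946  0.03 ]
 [ 0.07  -0.008 -0.998]]
lipR [[619.11634693 328.68326921]]
underR [[611.31606204 386.0780357 ]]
mk in [[725.85851671 288.75291944]]
mk out [[959.38966615 295.56977033]]
```

View pics/w2.png

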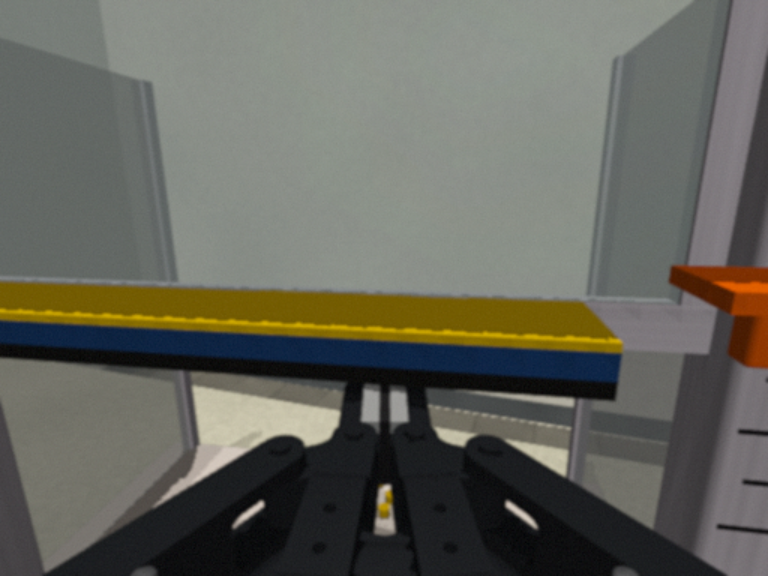

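Lip front right corner is at about (620, 338), with its black bottom at 398, which puts its top near z ≈ 0.2605. The marker's front inner top corner is at about (735, 284), z ≈ 0.279. About 18 mm remains, so I'll raise 15 and recheck.

Request:
play_rows(
  deltas=[
    [0,0,3,0,0,0,0],
    [0,0,4,0,0,0,0],
    [0,0,4,0,0,0,0],
    [0,0,2,0,0,0,0],
    [0,0,2,0,0,0,0],
    [0,0,0,0,0,0,0],
  ],
)

```text
clock: 18.42
position: [0.5935, -0.1477, 0.2476]
tool_rot: [-3.134, -0.07, 0.329]
force: [-0.3, 0.3, 0.2]
grip_width: -0.0002
```

```bash
python3 st.py; python3 - <<'E'
from h import *
im=save('wrist','w3');crop('w3','w3',312,140,512,290,4)
save('scene','s3')
from fit import W
q=[.6147,-.0846,.1594]
for n,xy,z in (('lipR',(-.048,-.13),.278),('underR',(-.048,-.13),.26),('mk in',(-.054,-.152),.278),('mk in bot',(-.054,-.152),.272)):print(n,(proj('wrist',W(q,xy,z))-[312,140])*4)
E
```

```text
18.43 q [0.558 0.918 0.02  2.331 4.049 1.72  1.637] p [ 0.5935 -0.1477  0.2476] F [-0.3  0.3  0.2] -0.0002
[[ 0.944  0.323  0.064]
 [ 0.322 -0.946  0.03 ]
 [ 0.07  -0.008 -0.998]]
lipR [[401.78489431 324.9162795 ]]
underR [[381.07663076 477.368056  ]]
mk in [[658.88331895 355.58101869]]
mk in bot [[647.91544139 411.3213324 ]]
```

View pics/w3.png

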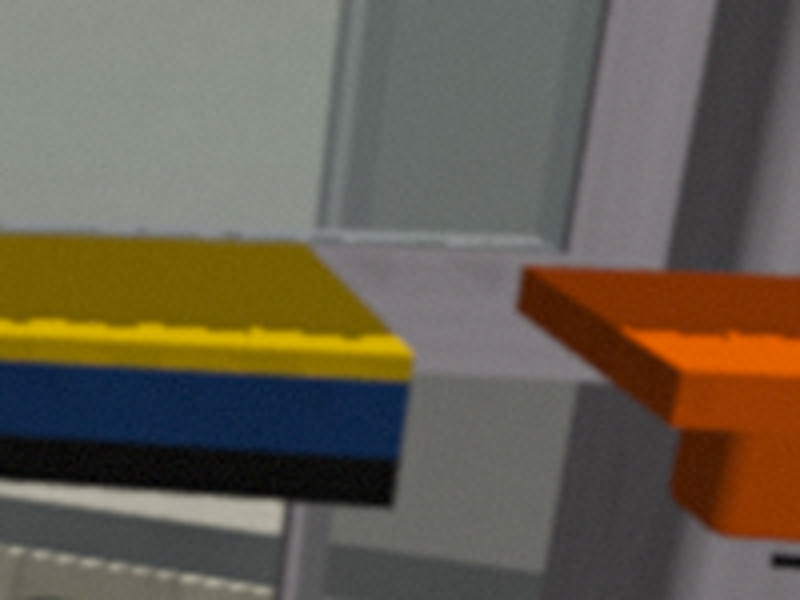

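The lip's front top corner is at (412, 353) with its bottom at (391, 505). The marker's front inner top corner is at (681, 374), bottom (672, 428), back inner corner (525, 267). The lip looks slightly low, so I'll fit it.

```bash
cat > wf.py <<'E'
from h import *
from scipy.optimize import least_squares
from fit import W
# obs in full px; lipL: (u,v) points on lip front top/bottom edges (y free)
def run(K,r,t,o,lines,zl0=.277):
    R=cv2.Rodrigues(r)[0]
    def pr(P,a):
        dR=cv2.Rodrigues(np.array(a,float))[0];c=K@(dR@(R@np.array(P)+t));return c[:2]/c[2]
    def f(x):
        h=[.6147+x[0],-.0846+x[1],.1594+x[2]];a=[x[3],x[6],x[4]];zl,zm=x[5]+.277,x[5]+.277+x[7]
        P={'lt':((-.048,-.13),zl),'lb':((-.048,-.13),zl-.018),'mt':((-.054,-.152),zm),'mb':((-.054,-.152),zm-.006),'mk':((-.018,-.152),zm),'lk':((-.003,-.13),zl)}
        e=[(pr(W(h,*P[k]),a)-uv)/.6 for k,uv in o.items()]
        for uv,dz in lines:
            A=pr(W(h,(-.048,-.13),zl-dz),a);B=pr(W(h,(-.048,0.),zl-dz),a);n=(B-A)/np.linalg.norm(B-A);d=np.array(uv)-A;e.append([(n[0]*d[1]-n[1]*d[0])/.6])
        e.append(x[:2]/.002);e.append([x[2]/.006,x[3]/.006,x[4]/.006,x[5]/.003,x[6]/.006])
        return np.concatenate([np.ravel(i) for i in e])
    s=least_squares(f,np.zeros(8),x_scale=.003);C=np.linalg.inv(s.jac.T@s.jac)
    print('h xyz',s.x[:2].round(4),'yaw,pitch,roll,ryaw deg',np.degrees(s.x[[2,3,4,6]]).round(2),'zl',round(.277+s.x[5],4),'marker-lip mm',(s.x[7]*1e3).round(2),'+-',(np.sqrt(C[7,7])*1e3).round(2));print(s.fun[:2*len(o)+len(lines)].round(1))
E
python3 - <<'E'
from wf import *
K,r,t=cam('wrist');g=lambda u,v:np.array([u,v])/4+[312,140]
o=dict(lt=g(412,353),lb=g(391,505),mt=g(681,374),mb=g(672,428),mk=g(525,267))
L=[(g(0,338),0),(g(0,478),.018)]
run(K,r,t,o,L);run(K,r,t,{k:v for k,v in o.items() if k!='mk'},L)
# scene crop for later use
for z in (.274,.278): print(proj('scene',W([.6147,-.0846,.1594],(-.048,-.13),z)))
E
```

```text
h xyz [-0.0018 -0.0005] yaw,pitch,roll,ryaw deg [-0.3   0.04 -0.16  0.29] zl 0.2754 marker-lip mm 1.57 +- 0.29
[ 0.9  0.3  1.   1.  -0.1 -0.7 -1.1  0.5 -0.7 -0.1 -1.9  0.8]
h xyz [-0.0022 -0.0007] yaw,pitch,roll,ryaw deg [-0.18  0.02 -0.16  0.15] zl 0.2756 marker-lip mm 1.51 +- 0.31
[ 0.8  0.1  0.9  1.  -0.3 -0.7 -1.3  0.4 -1.8  1. ]
[[149.55520702 141.97228673]]
[[149.20739197 140.32012986]]
```

Request:
play_rows(
  deltas=[
    [0,0,0.5,0,0,0,0],
    [0,0,0.5,0,0,0,0],
    [0,0,0.5,0,0,0,0],
    [0,0,0,0,0,0,0],
  ],
)

```text
clock: 19.02
position: [0.5934, -0.1477, 0.2488]
tool_rot: [-3.133, -0.07, 0.329]
force: [1.1, 0.4, -3.2]
grip_width: 0.0002
```

Request:
play_rows(
  deltas=[
    [0,0,-4,0,0,0,0],
    [0,0,-8,0,0,0,0],
    [0,0,-8,0,0,0,0],
    [-18,-10,0,0,0,0,0],
    [-20,-14,0,0,0,0,0],
    [-10,-20,0,0,0,0,0],
    [0,0,0,0,0,0,0],
  ],
)

```text
clock: 19.9
position: [0.545, -0.1932, 0.2282]
tool_rot: [-3.134, -0.069, 0.326]
force: [0.1, -0.1, 0.1]
grip_width: 0.0004
```

```bash
python3 st.py; python3 - <<'E'
from h import *
im=save('wrist','w4');
from fit import W
for n,xy,z in (('lipR',(-.048,-.13),.278),('mk in',(-.054,-.152),.278)):print(n,proj('wrist',W([.6147,-.0846,.1594],xy,z)))
cv2.imwrite('pics/w4.png',cv2.resize(im[:,:,::-1],None,fx=1.5,fy=1.5))
E
```

```text
19.9 q [0.669 0.977 0.097 2.324 4.211 1.786 1.661] p [ 0.545  -0.1932  0.2282] F [ 0.1 -0.1  0.1] 0.0004
[[ 0.945  0.321  0.063]
 [ 0.32  -0.947  0.03 ]
 [ 0.069 -0.008 -0.998]]
lipR [[322.52678062 158.92609399]]
mk in [[361.85568126 160.78497915]]
```

```bash
python3 -c "
from h import *
crop('w4','w4c',280,115,440,225,5)"
```

```text
(no output)
```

View pics/w4c.png

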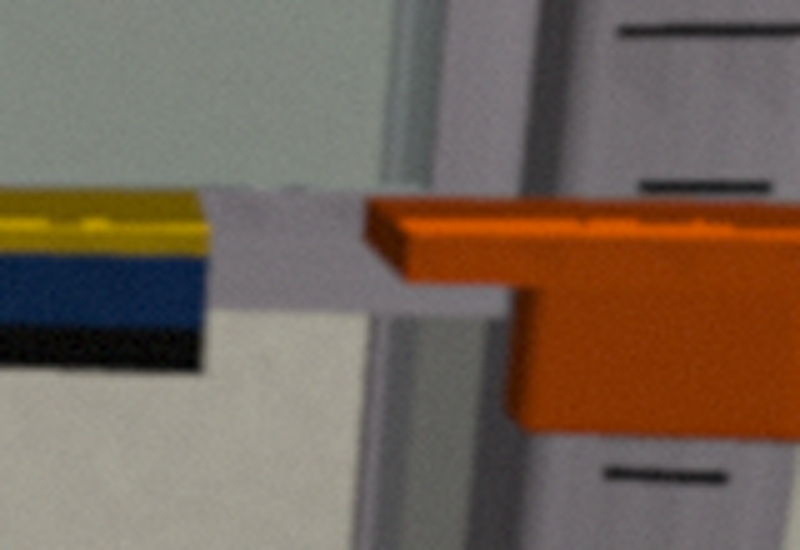

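```bash
python3 - <<'E'
from wf import *
K,r,t=cam('wrist');g=lambda u,v:np.array([u,v])/5+[280,115]
o=dict(lt=g(209,230),lb=g(202,372),mt=g(408,238),mb=g(404,283),mk=g(369,199))
run(K,r,t,o,[(g(0,224),0),(g(0,367),.018)]);run(K,r,t,o,[])
E
```

```text
h xyz [-0.0006  0.0004] yaw,pitch,roll,ryaw deg [-0.27  0.01  0.13  0.14] zl 0.2771 marker-lip mm 0.49 +- 0.35
[ 0.6 -0.4  0.5  0.3  0.1 -1.   0.   1.1 -1.3 -0.2  0.5 -0.3]
h xyz [-0.0004  0.0005] yaw,pitch,roll,ryaw deg [-0.26  0.01  0.11  0.15] zl 0.277 marker-lip mm 0.53 +- 0.37
[ 0.6 -0.3  0.5  0.3  0.1 -1.  -0.   1.1 -1.3 -0.2]
```

```bash
python3 - <<'E'
from h import *
save('top','t4');a=cv2.imread('pics/t1_full.png')[70:270,180:440];b=cv2.imread('pics/t4_full.png')[70:270,180:440]
cv2.imwrite('pics/cmp.png',cv2.resize(np.hstack([a,b]),None,fx=1.53,fy=1.53))
E
```

```text
(no output)
```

View pics/cmp.png

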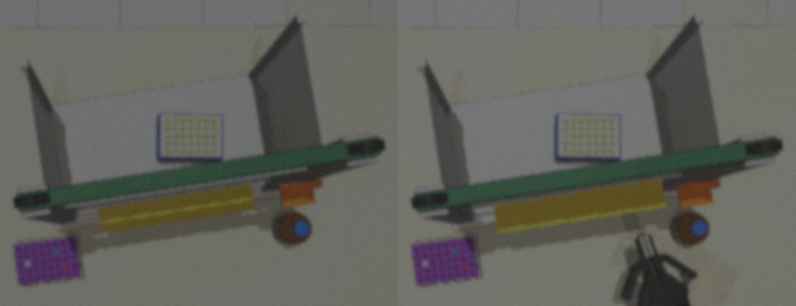

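The rack, bottle, tip box and marker are where they started. The gripper is clear of the lip and the bottle, so I'm handing in.

```bash
python3 -c "
from workcell import workorder
print(workorder.job_done())"
```

```text
the job is handed in; nothing more can be done
None
```

I pushed the window up about 100 mm with the shut fingertips against the black underside of the lip, about 60 mm right of centre. I then lowered the fingers and backed clear before handing in at about 20 s.

- **Height:** with the robot clear, the last wrist-camera fit put the yellow top about 0.5 mm (± 0.35 mm) below the marker top. A direct pixel comparison in the same picture gave about 0.15 mm. The window stayed up when the fingers left it.
- **Force:** readings while pushing were about 3 N, and about 0 N after I backed off.
- **Other objects:** the before and after top views show the rack, bottle, tip box and marker in the same places.
- **What went wrong:** early in the approach the arm ran into its joint limits and strayed close to the left post. The force there read only about 2 N, but I can't rule out a light touch. I rerouted and came in from the right.

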